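Refit the tea hob's knob and hold the gas valve pressed in

TASK

The loose black knob lying on the round tray has come off the tea hob. Pick it up, turn it so that its white pointer matches the red mark (and the flat) of the bare valve stem, push it fully home on the stem, then press knob and stem all the way down against the valve's spring and keep pressing: the program finishes while the gripper still holds the knob pressed in, as for lighting a gas burner. Leave the pot, the cup, the jar and the hob's other knob alone.

Things in the scene. Friction and masses are not known exactly. Their poses are not given: they have to be found in the camera images.
- knob: Loose black plastic cooker knob, about 70 g, right way up on the tray. Origin: centre of its underside, z up. Round skirt 48 mm across (43 mm at its top), 16 mm high; on it a grip bar along x, 44 mm long, 14 mm wide (y), rising from 16 to 38 mm above the underside: grip the bar across y from above. A white pointer line marks the bar's top and end on the +x side.
- knob_bore (a point): Mouth of the knob's bore, centre of its underside; axes as the knob's. Blind D-shaped hole 14 mm deep: circle of 15.2 mm diameter cut off by a flat 2.6 mm from the axis on the +x (pointer) side. It goes on the stem one way round only, with 0.6 mm play per side: yaw must be right within about 0.15 rad.
- knob_pointer (a point): End of the white pointer on top of the knob's bar: 20 mm from the knob's axis along its +x, 38 mm above its underside. Axes as the knob's.
- stem_top (a point): Centre of the top of the bare steel valve stem, upright in one of the two valve places; moves down with it. z up, x points out of the stem's flat. D-shaped: 14 mm diameter, flat 2 mm from the axis on +x, top 2 mm tapered. Unpressed it stands 24 mm out of its bezel. It does not turn. With the knob fully home, the knob's underside is 14 mm below this point and its x is along this x.
- red_mark (a point): Red mark (10 x 6 mm) on top of the round dark bezel (72 mm across, 3 mm thick) around the bare stem: 30 mm from the stem's axis, on the side of the stem's flat (+x). The knob's pointer goes to this side. The other knob's bezel has such a mark too.
- stem (a joint): How far the bare stem is pressed down, m: 0 unpressed, 0.008 at its stop. Spring loaded: about 3 N to start, about 10 N at the stop. It springs back when not pressed. Even fully pressed the knob stays 2 mm clear of the bezel.
- other_knob (a joint): How far the hob's other knob, which is fitted already and looks just like the loose one, is pressed down, m: 0 unpressed, 0.008 at its stop. Leave it alone.
- other_knob_top (a point): Centre of the top of that other fitted knob, which stands 130 mm beside the bare stem on the same strip; 38 mm tall, 48 mm across, its top 51 mm above its bezel's underside; x along its pointer.
- hob: Low steel and copper table hob, fixed, 400 mm deep (its x, away from the robot), 320 mm wide (y), its top plate 68 mm high. Origin: centre of its footprint on the table. The strip with the two valves lies 150 mm from its centre on the -x side, the valves at 65 mm either side of the middle; the burner with its pan support (top 94 mm high) is at x = +65 mm.
- tray: Round aluminium tea tray, fixed on the table, 228 mm across, floor 3 mm thick, rim 10 mm high. Origin: centre of its underside.
- pot: Small open copper coffee pot, 84 mm across and 75 mm high, with a brass handle reaching 150 mm out along its +x, standing on the burner. Origin: centre of its underside. Leave it alone.
- cup: Patterned paper-white cup, 74 mm across the rim, 85 mm high, on the table beyond the tray. Origin: centre of its underside. Leave it alone.
- jar: Amber jar with red cap, 70 mm across, 110 mm high, on the table beyond the tray. Origin: centre of its underside. Leave it alone.

How it is judged:
By the outcome, as a careful person would: the job done as asked, in the order asked, and still so for the second after the job is handed in, while the arm keeps its last pose, push and grip.
It also fails if it takes over 37 s, if anything falls off the work surface, if the arm or the gripper's body presses on something with over 40 N, if the wrist force passes 120 N, or if a joint passes its speed limit or range.

ROBOT

A 7-joint arm with a two-finger parallel gripper is mounted at the origin on the work surface. World frame = base frame: x ahead of the robot, y to its left, z up, the work surface at z = 0. Lengths are in m, angles in degrees, forces in N, time in s.
With the tool pointing down it reaches from about 0.425 to 1.025 m from the base axis. Payload 9.4 kg.
Tool frame: the origin (TCP) lies at the very end of the fingers, on their centre line; the grasp point (between the pads) lies 19 mm behind it; z points along the fingers, y is the line along which they close (so a half turn about z gives the same grasp; the last joint's range is limited). The gripper opens to 85 mm and grips with 20 to 120 N. Pads are 22 mm wide; open, the fingers measure 114 mm over their backs; the gripper's body (76 mm by 85 mm) begins 54 mm behind the grasp point. The pads swing forward as they close: fully open they stand 13 mm farther back than shut.
Start: joints at [59.376, 34.337, -0.143, 91.639, 0.103, 54.024, -4.572], TCP at [0.32, -0.65, 0.231] pointing down, gripper open.
Joint ranges: [-147.43, 147.43], [-19.82, 112.94], [-74.19, 73.91], [6.32, 146.72], [-59.91, 239.91], [6.04, 106.73], [-150.56, 150.56]. Speed limits (degrees/s): [127.2, 127.2, 172.46, 172.46, 180, 180, 180].

INTERFACE

Orientations are given as a 3x3 rotation matrix whose columns are the frame's x, y, z axes.
In Python, from rig import env gives the robot as it stands. The module is installed in compiled form; this text tells all that it offers.
- The arm moves only by the tool jog_arm, never from a script. Its argument "targets" is a list of rows, each a list of 6 numbers: the shift along the tool's x, y, z each as a share of 0.6 m, from -1 to 1, then the turn, a rotation vector about the tool's x, y, z each as a share of 30 degrees, from -1 to 1. A call has exactly 10 rows; each row shifts and turns the commanded pose from where the row before left it, along the tool's axes as they then stand; what a row does not reach is not made up. A row lasts 1/12 s, in which the tool goes at most 41.7 mm and 7.16 degrees, less where a joint would pass 70% of its speed; a pose out of reach is approached as far as the arm can. A call with a number of a shift or a turn outside -1 to 1 is refused whole. A call with a gripper value outside its range is refused whole. "hand" is the opening, from 0 (shut) to 1 (fully open), set as the call begins (left out, the last holds). The fingers move at their own pace and stop on an object; the grip force is fixed at half the most. Time passes only in rows, so rows that do not move let the fingers close, or fill a call up. It gives the time, the measured TCP pose, the force, the opening and the grip force at its end, in the units of the state.
- env.state(): the state, without advancing time (a new reading comes with each control period).
- env.camera(name): name is "side" or "top" or "wrist"; returns a dict with "color" (420x560x3 uint8, red, green, blue), "fx", "fy", "cx", "cy" (pixels), "rvec" (rotation vector, rad) and "tvec" (3), from world to camera coordinates, as OpenCV has them. Camera axes: x right, y down, z forward; pixel columns grow to the right and rows downward; lengths in m; the calibration is good to about 2 mm. The wrist camera is an equidistant fisheye: a pixel r from the principal point sees the ray r / f radians off the axis. A picture is of the moment at which its call begins. There is no depth.
- env.finish_job(): hands the job in; it is judged then, once.
Trained networks look in the newest picture that a camera, given by its name, has taken for a name from the list of things; names that differ only in an ending like _2 or _b are one class to them, and where a whole thing is asked for, a point or a joint stands for the part that bears it (a point fixed in the world has none). Each returns a list of dicts, best first, with "score" (0 to 1); they miss things now and then, are a little off and sometimes report something else, mostly with a low value. They report only what shows in the picture. A call takes as long as a camera call.
- env.recognise(camera, target): "uv" ([column, row] in pixels, amid what is visible of it).
- env.silhouettes(camera, target): "mask" (420x560 bool, what is visible of it) and "uv" ([column, row] in pixels, amid what is visible of it).
- env.pinpoint(camera, target): "uv" ([column, row] in pixels: a listed point, or the origin of a listed thing).
The state is a dict: "clock": time; "joints": joint angles; "joint_vel": joint speeds; "joint_torque": joint torques, N m; "tcp_pos": TCP position; "ee_rot": TCP orientation; "contact_force": force on the tool from outside, world axes, zero at the start; "torque": the same for the moment, N m; "opening": opening from 0.0 (shut) to 1.0 (fully open); "finger_force": force on a finger pad.
Only numpy, scipy, OpenCV 4.12 (cv2) and the standard library are available. Lean on these libraries where they do the work, as an engineer would, in place of code of your own. Each camera call takes 0.05 s, during which the arm holds its last target. There are 200 camera calls.

## Working session

There is one attempt and no reset: what is moved stays moved. The work goes in short steps, Python scripts to look and compute and a tool call to move; the robot and the scene stay as the last step left them, time stands still between calls to the robot, and variables do not carry over. Pictures are saved under pics/ and viewed, at most 10 in all, crops included, and the job is handed in when it is done.

Besides the shell and the picture viewer there is one more tool, called after ">>>" by a JSON object that holds its "api" and its "payload". jog_arm: Moves the arm, as the interface text tells. Shift numbers are shares of 0.6 m and turn numbers shares of 30 degrees, none past 1 either way. Its arguments: {"type":"object","properties":{"targets":{"type":"array","items":{"type":"array","items":{"type":"number"}}},"hand":{"type":"number"}},"required":["targets"]}

```bash
mkdir -p pics
cat > h.py <<'E'
import numpy as np, cv2
from rig import env
def ray(c,uv):
    R=cv2.Rodrigues(np.array(c["rvec"],float))[0]; t=np.array(c["tvec"],float).ravel()
    x=(uv[0]-c["cx"])/c["fx"]; y=(uv[1]-c["cy"])/c["fy"]
    if c.get("name")=="wrist":
        r=np.hypot(x,y); s=np.sin(r)/r if r>1e-9 else 1; d=np.array([x*s,y*s,np.cos(r)])
    else: d=np.array([x,y,1.]); d/=np.linalg.norm(d)
    return -R.T@t, R.T@d
def atz(c,uv,z):
    o,d=ray(c,uv); return o+d*(z-o[2])/d[2]
def tri(l):
    A=np.zeros((3,3));b=np.zeros(3)
    for c,uv in l:
        o,d=ray(c,uv);P=np.eye(3)-np.outer(d,d);A+=P;b+=P@o
    p=np.linalg.solve(A,b)
    return p,[np.linalg.norm(np.cross(p-o,d)) for o,d in (ray(c,u) for c,u in l)]
def cam(n):
    c=env.camera(n);c["name"]=n;return c
def save(c,f): cv2.imwrite("pics/"+f,c["color"][...,::-1])
E
python3 - <<'E'
from h import *
np.set_printoptions(precision=4,suppress=True)
C={n:cam(n) for n in("side","top","wrist")}
cv2.imwrite("pics/a.png",cv2.resize(np.vstack([np.hstack([C["side"]["color"],C["top"]["color"]])]),(800,300),interpolation=cv2.INTER_AREA)[...,::-1])
save(C["top"],"top.png");save(C["side"],"side.png")
for n in C: print(n,ray(C[n],(280,210)))
for t in("knob","knob_pointer","knob_bore","stem_top","red_mark","other_knob_top","hob","tray","pot","cup","jar"):
    for n in C:
        print(t,n,[(np.round(d["uv"],1).tolist(),round(d["score"],2)) for d in env.pinpoint(n,t)][:3])
print(env.state())
E
```

```text
side (array([0.1431, 0.5086, 0.7756]), array([ 0.4634, -0.5178, -0.7191]))
top (array([ 0.5742, -0.0101,  0.7876]), array([ 0.0181,  0.0515, -0.9985]))
wrist (array([ 0.3793, -0.6224,  0.3733]), array([-0.2559, -0.0985, -0.9617]))
knob side [([377.6, 197.9], 0.56)]
knob top [([417.9, 262.6], 0.81)]
knob wrist []
knob_pointer side []
knob_pointer top [([430.9, 259.0], 0.59), ([190.2, 243.5], 0.47)]
knob_pointer wrist []
knob_bore side [([377.5, 201.8], 0.53)]
knob_bore top [([416.8, 263.6], 0.81)]
knob_bore wrist []
stem_top side [([243.1, 268.0], 0.39)]
stem_top top [([194.9, 241.3], 0.47), ([182.1, 162.8], 0.36)]
stem_top wrist []
red_mark side [([228.8, 269.3], 0.92)]
red_mark top [([192.5, 227.6], 0.81)]
red_mark wrist []
other_knob_top side [([182.1, 303.5], 0.73)]
other_knob_top top [([114.8, 230.4], 0.9)]
other_knob_top wrist []
hob side [([181.1, 268.4], 0.59)]
hob top [([185.1, 160.3], 0.66)]
hob wrist []
tray side [([373.7, 198.3], 0.58)]
tray top [([413.3, 249.1], 0.76), ([191.2, 224.9], 0.28)]
tray wrist []
pot side [([158.0, 225.9], 0.92)]
pot top [([169.5, 120.0], 0.76)]
pot wrist []
cup side [([307.7, 152.6], 0.74), ([179.6, 271.6], 0.47)]
cup top [([427.4, 137.7], 0.96)]
cup wrist []
jar side [([276.2, 180.2], 0.65)]
jar top [([363.1, 138.7], 0.62)]
jar wrist []
{'clock': 1.8, 'joints': array([59.3768, 34.334 , -0.1428, 91.6376,  0.1052, 54.0252, -4.5732]), 'joint_vel': array([ 0.0239,  0.0376,  0.0526,  0.025 , -0.0193,  0.0294,  0.0594]), 'joint_torque': array([  0.0013, -77.6211,   1.5644, -25.8382,   0.0125,   0.0022,
        -0.    ]), 'tcp_pos': array([ 0.3204, -0.6504,  0.2313]), 'ee_rot': array([[ 0.897 ,  0.442 , -0.    ],
       [ 0.442 , -0.897 , -0.0001],
       [-0.0001,  0.0001, -1.    ]]), 'contact_force': array([ 0.6369, -0.6863, -0.534 ]), 'torque': array([0.0053, 0.0295, 0.0468]), 'finger_force': 0.0, 'opening': 1.0014920398312708}
```

View pics/top.png

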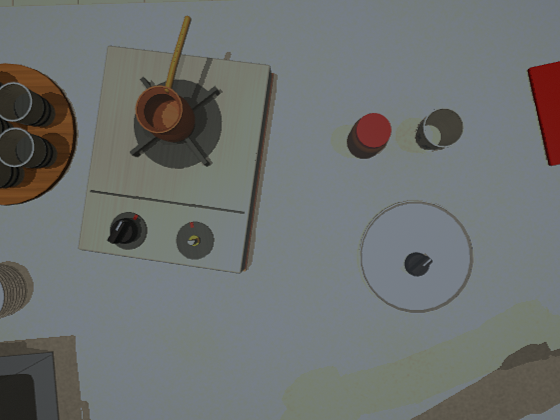

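Run:
```python
from h import *
np.set_printoptions(precision=4,suppress=True)
s,t=cam("side"),cam("top")
for n,a,b in(("bore",(377.5,201.8),(416.8,263.6)),("stem",(243.1,268),(194.9,241.3)),("mark",(228.8,269.3),(192.5,227.6)),("other",(182.1,303.5),(114.8,230.4)),("tray",(373.7,198.3),(413.3,249.1)),("hob",(181.1,268.4),(185.1,160.3))):
    print(n,*tri([(s,a),(t,b)]))
print(atz(t,(430.9,259),.041),atz(t,(416.8,263.6),.003))
```

```text
bore [ 0.4787 -0.2487 -0.0123] [np.float64(0.0008401976061792423), np.float64(0.0008401976061793119)]
stem [0.5312 0.1824 0.0936] [np.float64(0.0015802881219960745), np.float64(0.0015802881219961447)]
mark [0.5579 0.1938 0.0765] [np.float64(0.0044397853072532965), np.float64(0.004439785307253406)]
other [0.5494 0.3199 0.1135] [np.float64(0.0016814847511136333), np.float64(0.0016814847511136086)]
tray [ 0.5009 -0.2491 -0.0158] [np.float64(0.0083510848050797), np.float64(0.008351084805079559)]
hob [ 0.6928  0.2292 -0.0045] [np.float64(0.000535592454697982), np.float64(0.0005355924546979677)]
[ 0.4933 -0.26    0.041 ] [ 0.4799 -0.2448  0.003 ]
```

The picture shows the loose knob at about (417,264), with its pointer to the upper right. The bare stem is at (195,241) with its red mark at (192,226), and the other knob is at (124,230). I'll move above the knob.

>>> {"api": "jog_arm", "payload": {"targets": [[0.051,-0.046,0,0,0,0],[0.051,-0.046,0,0,0,0],[0.051,-0.046,0,0,0,0],[0.051,-0.046,0,0,0,0],[0.051,-0.046,0,0,0,0],[0.051,-0.046,0,0,0,0],[0.051,-0.046,0,0,0,0],[0.051,-0.046,0,0,0,0],[0.051,-0.046,0,0,0,0],[0.051,-0.046,0,0,0,0]]}}

```text
clock: 2.73
tcp_pos: [0.4734, -0.2657, 0.2316]
ee_rot: [[0.897, 0.442, 0.001], [0.442, -0.897, -0.0], [0.0, 0.001, -1.0]]
contact_force: [1.7, -1.1, -0.1]
opening: 0.998
finger_force: 0.0
```

>>> {"api": "jog_arm", "payload": {"targets": [[0,0,0,0,0,0.2],[0,0,0,0,0,0.2],[0,0,0,0,0,0.2],[0,0,0,0,0,0.2],[0,0,0,0,0,0.2],[0,0,0,0,0,0.2],[0,0,0,0,0,0.2],[0,0,0,0,0,0.2],[0,0,0,0,0,0.2],[0,0,0,0,0,0]]}}

```text
clock: 3.57
tcp_pos: [0.4731, -0.2674, 0.2314]
ee_rot: [[0.883, -0.47, 0.0], [-0.47, -0.883, -0.0], [0.0, 0.0, -1.0]]
contact_force: [0.8, -0.2, -0.6]
opening: 1.003
finger_force: 0.0
```

Run:
```python
from h import *
np.set_printoptions(precision=4,suppress=True)
s=env.state();print(s["clock"],s["tcp_pos"],s["ee_rot"],s["joints"])
w=cam("wrist");save(w,"w1.png")
for t,z in(("knob",.003),("knob_bore",.003),("knob_pointer",.041),("tray",0)):
    for d in env.pinpoint("wrist",t)[:2]: print(t,d["uv"],d["score"],atz(w,d["uv"],z))
for d in env.silhouettes("wrist","knob")[:1]: print(d["uv"],atz(w,d["uv"],.02))
```

```text
3.5667 [ 0.4731 -0.2674  0.2314] [[ 0.8827 -0.4699  0.0001]
 [-0.4699 -0.8827 -0.0002]
 [ 0.0002  0.0001 -1.    ]] [ 14.1603  22.2139  12.7344 116.1205  -7.0936  42.3695 -86.7971]
knob [262.9, 183.3] 0.55 [ 0.4802 -0.2396  0.003 ]
knob_bore [264.2, 181.3] 0.7 [ 0.4816 -0.242   0.003 ]
knob_pointer [267.7, 171.6] 0.72 [ 0.4939 -0.2561  0.041 ]
tray [259.2, 169.3] 0.87 [ 0.4964 -0.2433  0.    ]
[2.6, 304.1] [0.5272 0.2962 0.02  ]
```

View pics/w1.png

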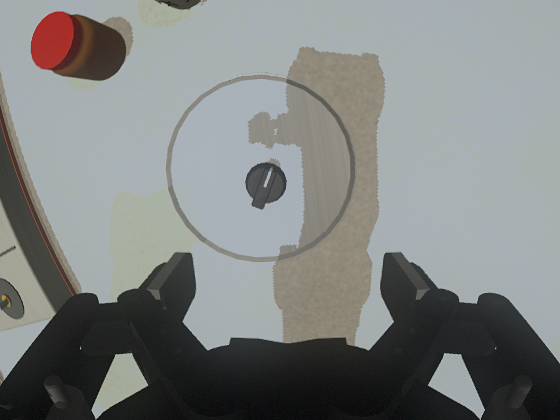

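The knob is at (265,184). Its bar runs from about (258,206) to (270,167), with the white pointer at the upper end. I'll compute the bar on its top plane.

Run:
```python
from h import *
np.set_printoptions(precision=4,suppress=True)
w=cam("wrist");im=w["color"]
# rectified top-down view, 0.25 mm/px at z=.041
c0=np.array([.480,-.243]);g=0.00025;n=300
R=cv2.Rodrigues(np.array(w["rvec"],float))[0];t=np.array(w["tvec"],float).ravel()
X,Y=np.meshgrid((np.arange(n)-n/2)*g,(np.arange(n)-n/2)*g)
def rect(z):
    P=np.stack([c0[0]-Y,c0[1]-X,np.full_like(X,z)],-1)@R.T+t
    r=np.hypot(P[...,0],P[...,1]);th=np.arctan2(r,P[...,2])
    return cv2.remap(im,(w["cx"]+w["fx"]*th*P[...,0]/r).astype(np.float32),(w["cy"]+w["fy"]*th*P[...,1]/r).astype(np.float32),cv2.INTER_CUBIC)
o=np.hstack([rect(.041),rect(.019)])
cv2.imwrite("pics/r1.png",o[...,::-1])
```

```text
(no output)
```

View pics/r1.png

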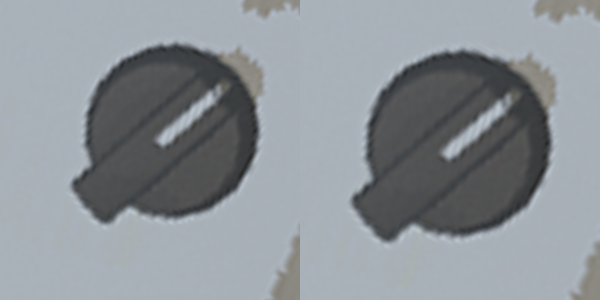

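The rectified picture gives the knob axis at about (0.481, -0.245) and the pointer yaw at about -48.5°. I'll turn, centre and descend until the tips are just above the skirt.

>>> {"api": "jog_arm", "payload": {"targets": [[0,0,0,0,0,0.228],[0,0,0,0,0,0.228],[0,0,0,0,0,0.228],[-0.019,-0.035,0,0,0,0],[0,0,0.065,0,0,0],[0,0,0.065,0,0,0],[0,0,0.065,0,0,0],[0,0,0.065,0,0,0],[0,0,0.045,0,0,0],[0,0,0.02,0,0,0]]}}

```text
clock: 4.75
tcp_pos: [0.4796, -0.2444, 0.0327]
ee_rot: [[0.666, -0.746, -0.004], [-0.746, -0.666, 0.002], [-0.004, 0.002, -1.0]]
contact_force: [-0.3, 0.8, 0.3]
opening: 0.997
finger_force: 0.0
```

Run:
```python
from h import *
np.set_printoptions(precision=4,suppress=True)
s=env.state();print(s["clock"],s["tcp_pos"],s["ee_rot"])
w=cam("wrist");save(w,"w2.png")
```

```text
4.75 [ 0.4796 -0.2444  0.0327] [[ 0.666  -0.7459 -0.0039]
 [-0.7459 -0.666   0.0019]
 [-0.004   0.0016 -1.    ]]
```

View pics/w2.png

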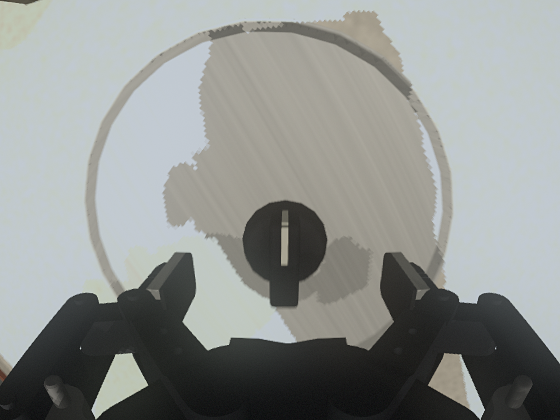

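The bar is vertical in the picture, at column 285, centred between the fingers, so it's aligned. I'll go the last bit down with the hand still open.

>>> {"api": "jog_arm", "payload": {"targets": [[0,0,0.008,0,0,0],[0,0,0.008,0,0,0],[0,0,0,0,0,0],[0,0,0,0,0,0],[0,0,0,0,0,0],[0,0,0,0,0,0],[0,0,0,0,0,0],[0,0,0,0,0,0],[0,0,0,0,0,0],[0,0,0,0,0,0]]}}

```text
clock: 5.63
tcp_pos: [0.481, -0.245, 0.0268]
ee_rot: [[0.665, -0.746, 0.0], [-0.746, -0.665, -0.0], [0.0, -0.0, -1.0]]
contact_force: [1.1, -0.4, -0.4]
opening: 1.001
finger_force: 0.0
```

>>> {"api": "jog_arm", "payload": {"targets": [[0,0,0.008,0,0,0],[0,0,0,0,0,0],[0,0,0,0,0,0],[0,0,0,0,0,0],[0,0,0,0,0,0],[0,0,0,0,0,0],[0,0,0,0,0,0],[0,0,0,0,0,0],[0,0,0,0,0,0],[0,0,0,0,0,0]], "hand": 0}}

```text
clock: 6.47
tcp_pos: [0.4811, -0.2451, 0.0221]
ee_rot: [[0.665, -0.747, 0.0], [-0.747, -0.665, -0.0], [0.0, -0.0, -1.0]]
contact_force: [-0.4, 1.0, 4.7]
opening: 0.146
finger_force: 59.3
```

>>> {"api": "jog_arm", "payload": {"targets": [[0,0,0,0,0,0],[0,0,0,0,0,0],[0,0,0,0,0,0],[0,0,0,0,0,0],[0,0,0,0,0,0],[0,0,-0.06,0,0,0],[0,0,-0.06,0,0,0],[0,0,-0.06,0,0,0],[0,0,-0.06,0,0,0],[0,0,-0.06,0,0,0]]}}

```text
clock: 7.3
tcp_pos: [0.4805, -0.2448, 0.2033]
ee_rot: [[0.665, -0.747, -0.001], [-0.747, -0.665, 0.0], [-0.001, 0.0, -1.0]]
contact_force: [0.5, -0.4, -0.6]
opening: 0.147
finger_force: 58.7
```

Run:
```python
from h import *
w=cam("wrist");t=cam("top")
o=np.hstack([w["color"][130:420,130:430],cv2.resize(t["color"][190:300,140:250],(290,290),interpolation=cv2.INTER_CUBIC)])
cv2.imwrite("pics/w3.png",o[...,::-1])
```

```text
(no output)
```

View pics/w3.png

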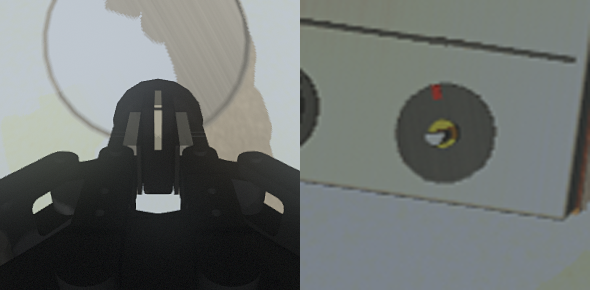

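The knob is held, upright and straight. I'll carry it over to just short of the stem, turn, and look.

>>> {"api": "jog_arm", "payload": {"targets": [[-0.051,-0.045,0,0,0,0],[-0.051,-0.045,0,0,0,0],[-0.051,-0.045,0,0,0,0],[-0.051,-0.045,0,0,0,0],[-0.051,-0.045,0,0,0,0],[-0.051,-0.045,0,0,0,0],[-0.051,-0.045,0,0,0,0],[-0.051,-0.045,0,0,0,0],[-0.051,-0.045,0,0,0,0],[-0.051,-0.045,0,0,0,0]]}}

```text
clock: 8.23
tcp_pos: [0.4781, 0.1649, 0.2011]
ee_rot: [[0.665, -0.747, -0.001], [-0.747, -0.665, -0.0], [-0.0, 0.001, -1.0]]
contact_force: [1.6, -0.6, -1.5]
opening: 0.152
finger_force: 58.8
```

>>> {"api": "jog_arm", "payload": {"targets": [[0,0,0,0,0,-0.22],[0,0,0,0,0,-0.22],[0,0,0,0,0,-0.22],[0,0,0,0,0,-0.22],[0,0,0,0,0,-0.22],[0,0,0,0,0,-0.22],[0,0,0,0,0,-0.22],[0,0,0,0,0,-0.22],[0,0,0,0,0,-0.22],[0,0,0,0,0,0]]}}

```text
clock: 9.07
tcp_pos: [0.4785, 0.1628, 0.201]
ee_rot: [[0.98, 0.198, -0.001], [0.198, -0.98, -0.0], [-0.001, -0.0, -1.0]]
contact_force: [0.5, -0.2, -0.1]
opening: 0.149
finger_force: 58.7
```

Run:
```python
from h import *
np.set_printoptions(precision=4,suppress=True)
s=env.state();print(s["clock"],s["tcp_pos"],s["ee_rot"][:,0])
w=cam("wrist");save(w,"w4.png")
tp=s["tcp_pos"][2]
for t,z in(("stem_top",.095),("red_mark",.071),("other_knob_top",.119),("knob",tp-.019),("knob_bore",tp-.019),("knob_pointer",tp+.019)):
    for d in env.pinpoint("wrist",t)[:2]: print(t,np.round(d["uv"],1),round(d["score"],2),atz(w,d["uv"],z))
t=cam("top"); a=atz(t,(195.4,240.1),.071);b=atz(t,(192,225),.071);print("top",a,b,np.degrees(np.arctan2(*(b-a)[1::-1])))
for d in env.pinpoint("top","red_mark")[:2]: print(d["uv"],atz(t,d["uv"],.071))
```

```text
9.0667 [0.4785 0.1628 0.201 ] [ 0.9803  0.1977 -0.0014]
stem_top [268.1 129.3] 0.63 [0.533  0.1878 0.095 ]
red_mark [270.   96.7] 0.86 [0.5592 0.1928 0.071 ]
other_knob_top [104.   85.7] 0.69 [0.5483 0.3179 0.119 ]
other_knob_top [544.6  55.6] 0.18 [ 0.6589 -0.0282  0.119 ]
knob [286.8 251.4] 0.61 [0.4751 0.1614 0.182 ]
knob_pointer [285.8 244.9] 0.86 [0.4938 0.1655 0.22  ]
top [0.5308 0.1867 0.071 ] [0.5593 0.1932 0.071 ] 12.94970633035913
[192.3, 227.0] [0.5555 0.1926 0.071 ]
[412.4, 253.2] [ 0.5071 -0.2166  0.071 ]
```

View pics/w4.png

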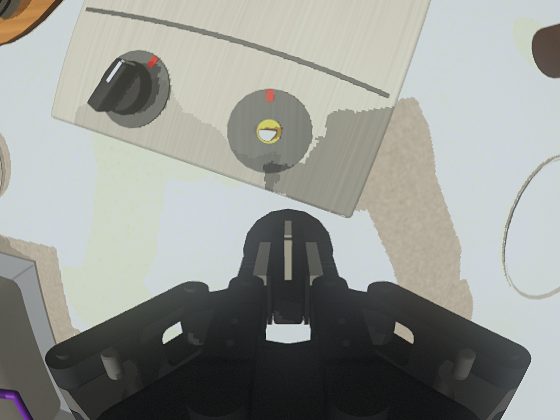

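```bash
cat >> h.py <<'E'
def rect(w,z,c0,ux,g=0.0003,n=280):
    "top-down view at height z about c0, image up = ux"
    R=cv2.Rodrigues(np.array(w["rvec"],float))[0];t=np.array(w["tvec"],float).ravel()
    ux=np.array(ux[:2])/np.hypot(*ux[:2]);uy=np.array([-ux[1],ux[0]])
    X,Y=np.meshgrid((np.arange(n)-n/2)*g,(np.arange(n)-n/2)*g)
    P=np.concatenate([np.array(c0[:2])-Y[...,None]*ux-X[...,None]*uy,np.full(X.shape+(1,),z)],-1)@R.T+t
    r=np.hypot(P[...,0],P[...,1])+1e-12;th=np.arctan2(r,P[...,2])
    if w["name"]=="wrist": u=th/r
    else: u=1/P[...,2]
    return cv2.remap(w["color"],(w["cx"]+w["fx"]*u*P[...,0]).astype(np.float32),(w["cy"]+w["fy"]*u*P[...,1]).astype(np.float32),cv2.INTER_CUBIC)
E
python3 - <<'E'
from h import *
s=env.state();w=cam("wrist");ux=s["ee_rot"][:2,0]
tp=s["tcp_pos"];print(ray(w,(280,210)))
P=[rect(w,.071,(.531,.186),ux),rect(w,.095,(.531,.186),ux),rect(w,tp[2]-.019,tp,ux),rect(w,tp[2]+.019,tp,ux)]
o=np.vstack([np.hstack(P[:2]),np.hstack(P[2:])])
for k in range(0,560,20):  # ticks, 20 px = 6 mm
    o[k,::280][:]=255; o[k:k+1,276:284]=[255,255,0]; o[276:284,k:k+1]=[255,255,0]
cv2.imwrite("pics/r4.png",o[...,::-1])
E
```

```text
(array([0.54346189, 0.17459132, 0.34458379]), array([-0.27249324, -0.02937446, -0.96170919]))
```

View pics/r4.png

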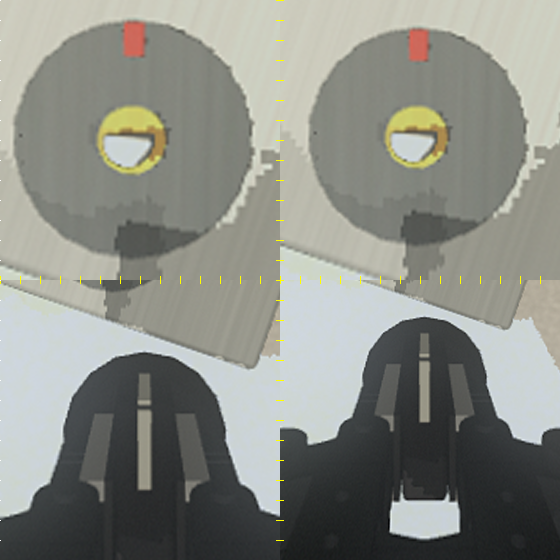

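The bezel (centre column 133, mark column 134) shows the current yaw already matches the red mark. The knob reads about 3.5 mm back and 1.3 mm right of the TCP, which may be partly camera bias. I'll go lower with the stem just ahead of the knob, so that both are measured at the same depth.

>>> {"api": "jog_arm", "payload": {"targets": [[0.0245,-0.026,0,0,0,0],[0,0,0.044,0,0,0],[0,0,0.044,0,0,0],[0,0,0.044,0,0,0],[0,0,0,0,0,0],[0,0,0,0,0,0],[0,0,0,0,0,0],[0,0,0,0,0,0],[0,0,0,0,0,0],[0,0,0,0,0,0]]}}

```text
clock: 10.4
tcp_pos: [0.4909, 0.1814, 0.1238]
ee_rot: [[0.981, 0.193, 0.002], [0.193, -0.981, 0.001], [0.002, -0.001, -1.0]]
contact_force: [0.3, 1.5, -0.5]
opening: 0.145
finger_force: 58.7
```

Run:
```python
from h import *
s=env.state();w=cam("wrist");ux=s["ee_rot"][:2,0];uy=np.array([-ux[1],ux[0]])
tp=s["tcp_pos"];print(s["clock"],tp,ux)
c=tp[:2]+.025*ux
P=[rect(w,z,c,ux,.0003,300) for z in(.095,.071,tp[2]-.019,tp[2]+.019)]
o=np.vstack([np.hstack(P[:2]),np.hstack(P[2:])])
for k in range(0,600,20): o[k:k+1,297:303]=[255,255,0]; o[297:303,k:k+1]=[255,255,0]
cv2.imwrite("pics/r5.png",o[...,::-1]);save(w,"w5.png")
for t,z in(("stem_top",.095),("red_mark",.071),("knob_bore",tp[2]-.019),("knob_pointer",tp[2]+.019)):
    for d in env.pinpoint("wrist",t)[:1]:
        q=atz(w,d["uv"],z)[:2]-tp[:2];print(t,d["uv"],d["score"],q@ux,q@uy)
```

```text
10.4 [0.49092862 0.18141183 0.12384822] [0.98127975 0.19257764]
stem_top [290.4, 164.1] 0.68 0.04218447790191468 -0.0026599471022636973
red_mark [288.5, 110.3] 0.76 0.0715007474002566 -0.0016743127175695546
knob_bore [289.1, 166.7] 0.4 0.04218722016814539 -0.0019329209341820304
knob_pointer [285.1, 244.5] 0.91 0.015658852203606625 -0.00019927921194871483
```

View pics/r5.png

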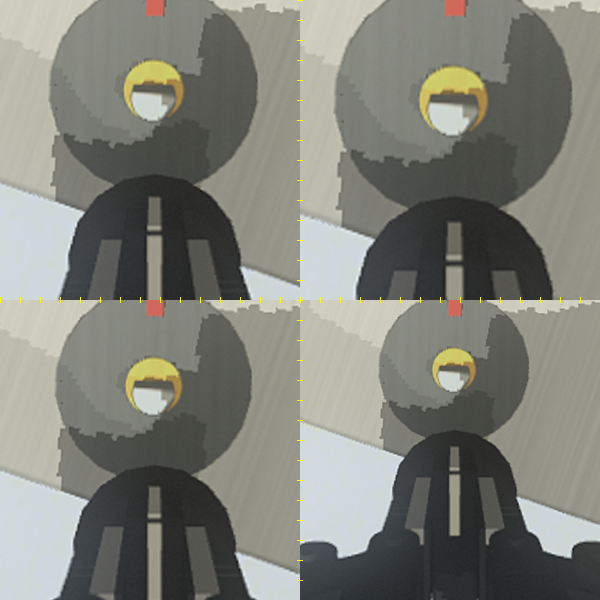

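The knob-to-stem offset measures 43.9 mm ahead and about 0.5 mm left. I'll move over the stem.

>>> {"api": "jog_arm", "payload": {"targets": [[0.037,-0.0008,0,0,0,0],[0.036,0,0,0,0,0],[0,0,0,0,0,0],[0,0,0,0,0,0],[0,0,0,0,0,0],[0,0,0,0,0,0],[0,0,0,0,0,0],[0,0,0,0,0,0],[0,0,0,0,0,0],[0,0,0,0,0,0]]}}

```text
clock: 11.48
tcp_pos: [0.5331, 0.1901, 0.1227]
ee_rot: [[0.981, 0.193, -0.0], [0.193, -0.981, -0.0], [-0.0, 0.0, -1.0]]
contact_force: [0.9, -0.9, -1.1]
opening: 0.149
finger_force: 58.7
```

Run:
```python
from h import *
s=env.state();tp=s["tcp_pos"];R=s["ee_rot"];ux=R[:2,0];print(tp,R)
d=tp[:2]-[0.49092862,0.18141183];a=np.array([.98128,.19258]);print("moved",d@a,d@[-a[1],a[0]])
w=cam("wrist");S=cam("side")
P=[rect(w,.071,tp[:2],ux,.0003,300)]
i=cv2.resize(S["color"][200:300,190:290],(300,300),interpolation=cv2.INTER_CUBIC)
cv2.imwrite("pics/r6.png",np.hstack(P+[i])[...,::-1])
```

```text
[0.53309476 0.19007364 0.12272749] [[ 9.81237095e-01  1.92804980e-01 -6.32895627e-05]
 [ 1.92804979e-01 -9.81237097e-01 -2.50557658e-05]
 [-6.69329431e-05  1.23831041e-05 -9.99999998e-01]]
moved 0.043044883425508974 0.00037930726043544085
```

View pics/r6.png

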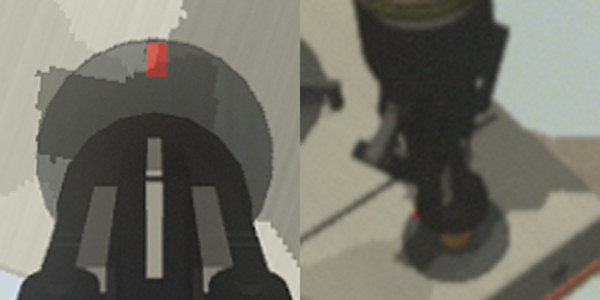

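The knob is centred sideways over the bezel, about 0.8 mm short forward and 1° off in yaw. I'll correct that and lower it onto the taper.

>>> {"api": "jog_arm", "payload": {"targets": [[0.0013,0,0,0,0,0.03],[0,0,0.003,0,0,0],[0,0,0.003,0,0,0],[0,0,0.003,0,0,0],[0,0,0.003,0,0,0],[0,0,0.003,0,0,0],[0,0,0.003,0,0,0],[0,0,0,0,0,0],[0,0,0,0,0,0],[0,0,0,0,0,0]]}}

```text
clock: 12.42
tcp_pos: [0.5341, 0.1902, 0.1119]
ee_rot: [[0.984, 0.177, -0.0], [0.177, -0.984, -0.0], [-0.0, 0.0, -1.0]]
contact_force: [1.0, -0.6, -0.3]
opening: 0.148
finger_force: 58.7
```

>>> {"api": "jog_arm", "payload": {"targets": [[0,0,0.003,0,0,0],[0,0,0.002,0,0,0],[0,0,0,0,0,0],[0,0,0,0,0,0],[0,0,0,0,0,0],[0,0,0,0,0,0],[0,0,0,0,0,0],[0,0,0,0,0,0],[0,0,0,0,0,0],[0,0,0,0,0,0]]}}

```text
clock: 13.25
tcp_pos: [0.5341, 0.1902, 0.1089]
ee_rot: [[0.984, 0.177, -0.0], [0.177, -0.984, -0.0], [-0.0, 0.0, -1.0]]
contact_force: [-0.8, -0.2, -0.8]
opening: 0.147
finger_force: 58.7
```

There's no contact force 5 mm below the expected first touch, so it seems to be going on. I'll continue.

>>> {"api": "jog_arm", "payload": {"targets": [[0,0,0.002,0,0,0],[0,0,0.002,0,0,0],[0,0,0.002,0,0,0],[0,0,0.002,0,0,0],[0,0,0,0,0,0],[0,0,0,0,0,0],[0,0,0,0,0,0],[0,0,0,0,0,0],[0,0,0,0,0,0],[0,0,0,0,0,0]]}}

```text
clock: 14.08
tcp_pos: [0.5341, 0.1902, 0.1041]
ee_rot: [[0.984, 0.177, 0.0], [0.177, -0.984, 0.0], [0.0, -0.0, -1.0]]
contact_force: [0.1, -0.3, -0.6]
opening: 0.148
finger_force: 58.7
```

>>> {"api": "jog_arm", "payload": {"targets": [[0,0,0.002,0,0,0],[0,0,0.002,0,0,0],[0,0,0.002,0,0,0],[0,0,0,0,0,0],[0,0,0,0,0,0],[0,0,0,0,0,0],[0,0,0,0,0,0],[0,0,0,0,0,0],[0,0,0,0,0,0],[0,0,0,0,0,0]]}}

```text
clock: 14.92
tcp_pos: [0.534, 0.1902, 0.1005]
ee_rot: [[0.984, 0.177, 0.0], [0.177, -0.984, 0.0], [0.0, -0.0, -1.0]]
contact_force: [0.8, 0.4, -0.9]
opening: 0.148
finger_force: 58.7
```

>>> {"api": "jog_arm", "payload": {"targets": [[0,0,0.003,0,0,0],[0,0,0.003,0,0,0],[0,0,0,0,0,0],[0,0,0,0,0,0],[0,0,0,0,0,0],[0,0,0,0,0,0],[0,0,0,0,0,0],[0,0,0,0,0,0],[0,0,0,0,0,0],[0,0,0,0,0,0]]}}

```text
clock: 15.75
tcp_pos: [0.5342, 0.1903, 0.0969]
ee_rot: [[0.984, 0.177, 0.0], [0.177, -0.984, 0.0], [0.0, -0.0, -1.0]]
contact_force: [0.4, 0.5, 5.0]
opening: 0.153
finger_force: 59.3
```

>>> {"api": "jog_arm", "payload": {"targets": [[0,0,0.003,0,0,0],[0,0,0.003,0,0,0],[0,0,0,0,0,0],[0,0,0,0,0,0],[0,0,0,0,0,0],[0,0,0,0,0,0],[0,0,0,0,0,0],[0,0,0,0,0,0],[0,0,0,0,0,0],[0,0,0,0,0,0]]}}

```text
clock: 16.58
tcp_pos: [0.5342, 0.1903, 0.0935]
ee_rot: [[0.984, 0.177, 0.0], [0.177, -0.984, 0.0], [0.0, -0.0, -1.0]]
contact_force: [-0.2, -1.0, 7.7]
opening: 0.147
finger_force: 59.8
```

The spring curve fits: 5 N at about 2.3 mm and 7.7 N at about 5.4 mm. I'll press on to the stop.

>>> {"api": "jog_arm", "payload": {"targets": [[0,0,0.002,0,0,0],[0,0,0.002,0,0,0],[0,0,0,0,0,0],[0,0,0,0,0,0],[0,0,0,0,0,0],[0,0,0,0,0,0],[0,0,0,0,0,0],[0,0,0,0,0,0],[0,0,0,0,0,0],[0,0,0,0,0,0]]}}

```text
clock: 17.42
tcp_pos: [0.5342, 0.1903, 0.0918]
ee_rot: [[0.984, 0.177, 0.001], [0.177, -0.984, 0.0], [0.001, -0.0, -1.0]]
contact_force: [-3.2, -1.0, 16.9]
opening: 0.152
finger_force: 61.3
```

>>> {"api": "jog_arm", "payload": {"targets": [[0,0,0.001,0,0,0],[0,0,0,0,0,0],[0,0,0,0,0,0],[0,0,0,0,0,0],[0,0,0,0,0,0],[0,0,0,0,0,0],[0,0,0,0,0,0],[0,0,0,0,0,0],[0,0,0,0,0,0],[0,0,0,0,0,0]]}}

```text
clock: 18.25
tcp_pos: [0.5343, 0.1903, 0.0917]
ee_rot: [[0.984, 0.177, 0.001], [0.177, -0.984, 0.001], [0.001, -0.0, -1.0]]
contact_force: [-3.3, -0.7, 22.2]
opening: 0.147
finger_force: 62.2
```

It's at the stop: 22 N and no more travel. The underside is at 0.0728 against 0.073 expected. One last look before handing in.

Run:
```python
from h import *
s=env.state();w=cam("wrist");S=cam("side")
i=cv2.resize(S["color"][200:320,160:290],(390,360),interpolation=cv2.INTER_CUBIC)
cv2.imwrite("pics/f.png",np.hstack([w["color"][0:360,80:480],i])[...,::-1])
print(s["contact_force"],s["tcp_pos"])
```

```text
[-3.32717332 -0.73843904 22.21808345] [0.53430588 0.19032631 0.09171426]
```

View pics/f.png

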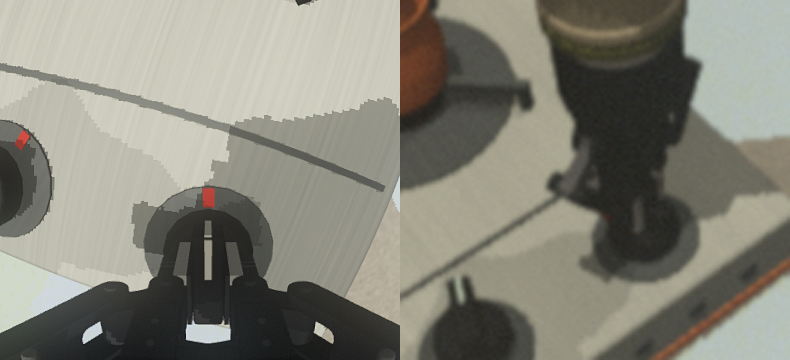

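The knob sits low on the bezel, its pointer (column 208) in line with the red mark (column 208). The other knob is untouched. I'm handing it in.

```bash
python3 -c "
from rig import env
print(env.finish_job())"
```

```text
the job is handed in; nothing more can be done
None
```

The knob is fully home on the stem with its pointer on the red mark, and the job was handed in with the gripper still holding it pressed to the stop at about 22 N, at roughly 18 s of the 37 s allowed.

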